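# Load a long column cartridge into its heater block

## Robot

A 7-joint arm with a two-finger parallel gripper is mounted at the origin on a cart in front of the work surface, level with it; the furniture and walls round the work are solid. World frame = base frame: x ahead of the robot, y to its left, z up, the work surface at z = 0. Lengths are in m, angles in rad, forces in N, time in s.
With the tool pointing down it reaches from about 0.425 to 0.875 m from the base axis. Payload 4.7 kg.
Tool frame: the origin (TCP) lies between the finger pads, 19 mm behind the fingertips; this is the grasp point; z points along the fingers, y is the line along which they close (so a half turn about z gives the same grasp; the last joint's range is limited). The gripper opens to 87 mm and grips with 3 to 60 N. Pads are 19 mm wide; open, the fingers measure 117 mm over their backs; the gripper's body (75 mm by 190 mm) begins 51 mm behind the grasp point.
Start: joints at [1.265, 0.321, -0.07, 1.45, 0.023, 1.371, -0.057], TCP at [0.204, -0.617, 0.241] pointing down, gripper open.
Joint ranges: [-2.86, 2.86], [-0.3, 2.09], [-1.38, 1.24], [0.06, 2.45], [-1.56, 4.7], [0.09, 2.05], [-2.69, 2.69]. Speed limits (rad/s): [2.57, 2.57, 3.14, 3.14, 3.14, 3.14, 3.14].

## Interface

Orientations are given as a rotation vector (axis times angle).
In Python, from bench import ctrl, vision gives the robot as it stands.
- The arm moves only by the tool jog_arm, never from a script. Its argument "increments" is a list of rows, each an object of numbers: "tx", "ty", "tz": the shift along the tool's x, y, z in mm; "wx", "wy", "wz": the turn, a rotation vector about the tool's x, y, z in rad; "gripper": the opening, from 0 (shut) to 1 (fully open). In form: [{"tx": .., "ty": .., "tz": .., "wx": .., "wy": .., "wz": .., "gripper": ..}, ...]. A call has exactly 5 rows; each row is the pose to reach, as a shift and turn from the pose commanded when the call began, along the tool's axes at that moment; what a row does not reach only later rows make up. A row lasts 1/12 s, in which the tool goes at most 41.7 mm and 7.16 degrees, less where a joint would pass 70% of its speed; a pose out of reach is approached as far as the arm can. A call with a gripper value outside its range is refused whole. The fingers move at their own pace and stop on an object; "grip_force" is the grip in N (left out, the last holds). Time passes only in rows, so rows that repeat a pose let the fingers close, or fill a call up. It gives the time, the measured TCP pose, the force, the opening and the grip force at its end, in the units of the state.
- ctrl.get_state(): the state, without advancing time (a new reading comes with each control period).
- vision.get_image(name): name is "scene" or "side" or "wrist"; returns a dict with "color" (400x640x3 uint8, blue, green, red), "fx", "fy", "cx", "cy" (pixels), "extrinsics" (4x4, takes a point from world to camera coordinates). Camera axes: x right, y down, z forward; pixel columns grow to the right and rows downward; lengths in m; the calibration is good to about 2 mm. A picture is of the moment at which its call begins. There is no depth.
- ctrl.close_job(): hands the job in; it is judged then, once.
Trained networks look in the newest picture that a camera, given by its name, has taken for a name from the list of things; names that differ only in an ending like _2 or _b are one class to them, and where a whole thing is asked for, a point or a joint stands for the part that bears it (a point fixed in the world has none). Each returns a list of dicts, best first, with "conf" (0 to 1); they miss things now and then, are a little off and sometimes report something else, mostly with a low value. They report only what shows in the picture. A call takes as long as a camera call.
- vision.spot_in(camera, thing): "bbox" ([left, top, right, bottom] in pixels, round what is visible of it).
The state is a dict: "time": time; "joint_positions": joint angles; "qd": joint speeds; "joint_torque": joint torques, N m; "position": TCP position; "tool_rot": TCP orientation; "ft_force": force on the tool from outside, world axes, zero at the start; "torque": the same for the moment, N m; "grip_width": opening from 0.0 (shut) to 1.0 (fully open); "grip_force": force on a finger pad.
Only numpy, scipy, OpenCV 4.12 (cv2) and the standard library are available. Lean on these libraries where they do the work, as an engineer would, in place of code of your own. Each camera call takes 0.05 s, during which the arm holds its last target. There are 200 camera calls.

## Task

Load the steel column cartridge from the blue rest into the deep bore of the heater block, nose first. Holding it by its blue mid band, feed it in about a third of its length and let go; then take it again further back, by its black tail cap, and push it on until it presses firmly, for a moment, on the sprung stop you can feel deep inside, then let go and leave it there pressed home. Be gentle, the column is fragile (10 to 14 N on the stop is right, never over 18 N), and do not disturb the other things on the bench.

Things in the scene. Friction and masses are not known exactly. Their poses are not given: they have to be found in the camera images.
- column: Steel column cartridge: round rod 180 mm long, 14 mm thick, about 0.18 kg, level on the rest at the start. Origin on its axis at mid-length; x runs along the rod to the nose. A blue band (30 mm long, centred 5 mm noseward of the origin, as thick as the barrel) marks the middle; the last 25 mm at the tail are a black ribbed cap, 18 mm thick.
- column_nose (a point): Centre of the nose's end face, +90 mm on the column's x. The nose tapers from 14 to 8 mm diameter over its last 8 mm.
- column_tail (a point): Centre of the tail cap's end face, -90 mm along the column's x from its origin.
- heater: Column heater block fixed to the bench: aluminium with white side jackets, 140 mm long (x), 60 mm wide (82 over the jackets and ribs, 116 over the low feet), 88 mm high. Origin on the bench under the block's centre; x points level along the bore from the open mouth to the far end, z up. The bore is 16 mm in diameter, level, its axis 55 mm above the bench.
- bore_mouth (a point): Centre of the bore's mouth, at -70 mm on the heater's x, 55 mm above the bench; axes as the heater's, x into the bore. A small sprung shoe in the bore's roof, 35 mm in, brakes the barrel: from about 30 mm depth expect a bump and then a steady drag of 6 to 9 N (not the stop); it holds the column where it is let go.
- end_cap: Black cap with brass boss closing the bore's far end (60 x 26 x 80 mm; origin on the bench under its inner face, at +70 mm on the heater's x). It carries the unseen stop: a sprung seat in the bore, which the nose first meets between 104 and 126 mm past the mouth (differs each time); then it yields 1 mm per 6 N (more if pushed fast; damped), up to 9 mm. At home 50 to 75 mm stay outside.
- rest: Blue rest standing fixed on the bench, base 130 x 50 x 8 mm, with two V supports 10 mm thick, 104 mm apart, which carry the column with its axis 45 mm above the bench; between them the barrel is free all round. Origin under the base's centre, x axis along the V grooves.
- plate_work: White well plate, 86 x 128 x 16 mm, bystander, origin under its centre.
- reagent_a: Clear bottle with blue cap, 58 mm wide, 98 mm high, bystander, origin under its centre.

How it is judged:
On the way, in this order (a step that is already met when the one before it is completed fails the run):
1. held by the middle (tool point over 60 mm from the tail), the nose is fed at least 25 mm into the bore (x of column_nose in the frame of bore_mouth above 0.025 m and horizontal distance between column_nose and bore_mouth below 0.11 m and angle between the x axis of column and the x axis of heater, either way round below 0.08 rad and contact force between the fingers and column above 1 N and distance between the grasp point and column_tail above 0.06 m), for 0.05 s.
2. the column is let go partway in, nose 40 to 95 mm deep (x of column_nose in the frame of bore_mouth between 0.04 and 0.095 m and contact force between the fingers and column below 0.1 N), for 0.2 s.
3. taken near the tail (tool point within 40 mm of its end) the column presses on the stop with more than 8 N (contact force between column and end_cap above 8 N and contact force between the fingers and column above 1 N and distance between the grasp point and column_tail below 0.04 m), for 0.2 s.
At the end, for the whole second after the job is handed in: The column is in the bore with its nose more than 103 mm past the mouth and still bearing on the stop (over 1 N), in line with the bore to 0.03 rad, at rest and let go (x of column_nose in the frame of bore_mouth above 0.103 m and angle between the x axis of column and the x axis of heater, either way round below 0.03 rad and contact force between column and end_cap above 1 N and linear speed of column below 0.01 m/s); the robot touches nothing.
It fails at once if the column presses on the stop with over 18 N (contact force between column and end_cap above 18 N).
It fails at once if the column is jammed or wedged against the heater block with over 35 N in all (contact force between column and heater above 35 N).
It fails at once if a bystander is moved by more than 15 mm (distance of any of plate_work, reagent_a from where it was at the start of the episode above 0.015 m).
It also fails if it takes over 72 s, if anything falls off the work surface, if the arm or the gripper's body presses on something with over 40 N, if the wrist force passes 120 N, or if a joint passes its speed limit or range.

## Working session

There is one attempt and no reset: what is moved stays moved. The work goes in short steps, Python scripts to look and compute and a tool call to move; the robot and the scene stay as the last step left them, time stands still between calls to the robot, and variables do not carry over. Pictures are saved under pics/ and viewed, at most 10 in all, crops included, and the job is handed in when it is done.

Besides the shell and the picture viewer there is one more tool, called after "Emit:" as name(argument=value, ...) on one line, values as JSON. jog_arm: Moves the arm, as the interface text tells. Its arguments: {"type":"object","properties":{"increments":{"type":"array"},"grip_force":{"type":"number"}},"required":["increments"]}

```bash
ls; mkdir -p pics; python3 - <<'E'
from bench import ctrl, vision
import cv2,json
print(ctrl.get_state())
for c in("scene","side"):
    im=vision.get_image(c);cv2.imwrite(f"pics/{c}0.png",im["color"])
    print(c,im["fx"],im["fy"],im["cx"],im["cy"],im["extrinsics"])
    for t in("column","column_nose","column_tail","heater","bore_mouth","end_cap","rest","plate_work","reagent_a"):
        print(t,[(d["bbox"],round(d["conf"],2)) for d in vision.spot_in(c,t)[:2]])
E
```

```text
pics
{'time': 0.0, 'joint_positions': array([ 1.26509672,  0.32184331, -0.0700801 ,  1.45168116,  0.02261907,
        1.37080008, -0.05694026]), 'qd': array([-6.03870674e-04,  1.24950454e-04, -9.49242268e-04,  3.27282030e-04,
       -6.58769814e-04,  3.91155562e-04,  3.11121585e-05]), 'joint_torque': array([ 4.72450229e-04, -4.91272223e+01, -4.03216789e-01, -3.12531924e+01,
       -6.39332389e-02,  4.34238883e-02,  1.49043758e-04]), 'position': array([ 0.20412538, -0.61656596,  0.24014517]), 'tool_rot': array([-3.09964519e+00, -4.99884281e-01,  6.69508859e-04]), 'ft_force': array([-0.25851755,  0.17170084,  0.30049666]), 'torque': array([ 0.05242311, -0.02969959, -0.0255951 ]), 'grip_force': 0.0, 'grip_width': 1.0028159525622429}
scene 438.53593673205773 438.53593673205773 322.79250111744966 201.23253279496876 [[-0.89482976 -0.44620438  0.01346644  0.53969294]
 [-0.35872042  0.70077733 -0.61662857  0.16078605]
 [ 0.26570539 -0.55660829 -0.78713904  1.02971102]
 [ 0.          0.          0.          1.        ]]
column [([310.8, 244.4, 367.7, 301.1], 0.57)]
column_nose [([361.7, 101.8
[... 492 characters left out ...]
 [-0.20192263  0.36302867 -0.90963588  0.12291922]
 [ 0.49615674 -0.76285397 -0.41458692  1.06144709]
 [ 0.          0.          0.          1.        ]]
column [([303.6, 219.8, 364.9, 252.9], 0.73)]
column_nose [([301.1, 219.8, 368.1, 251.3], 0.58)]
column_tail [([299.5, 220.3, 367.9, 253.4], 0.65), ([312.9, 137.8, 327.1, 174.6], 0.38)]
heater [([367.9, 139.6, 417.7, 189.1], 0.89), ([302.8, 222.5, 365.0, 254.6], 0.46)]
bore_mouth [([368.3, 142.4, 422.2, 186.1], 0.91), ([305.7, 221.9, 365.3, 251.2], 0.23)]
end_cap [([402.6, 140.2, 417.8, 166.2], 0.64)]
rest [([310.5, 220.8, 365.6, 264.2], 0.83)]
plate_work [([225.5, 265.7, 301.8, 315.6], 0.9)]
reagent_a [([313.1, 136.8, 327.0, 170.6], 0.67)]
```

```bash
python3 - <<'E'
import cv2
a=cv2.imread("pics/scene0.png")[90:320,270:430]
b=cv2.imread("pics/side0.png")[120:280,270:440]
cv2.imwrite("pics/c1.png",cv2.resize(a,None,fx=2.6,fy=2.6,interpolation=cv2.INTER_CUBIC)); cv2.imwrite("pics/c2.png",cv2.resize(b,None,fx=3.7,fy=3.7,interpolation=cv2.INTER_CUBIC))
E
```

```text
(no output)
```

View pics/c1.png

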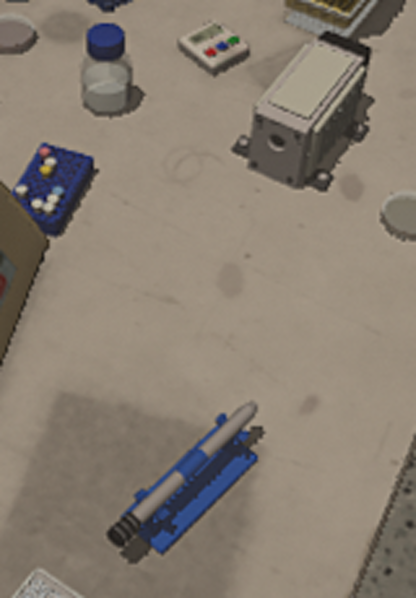

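View pics/c2.png

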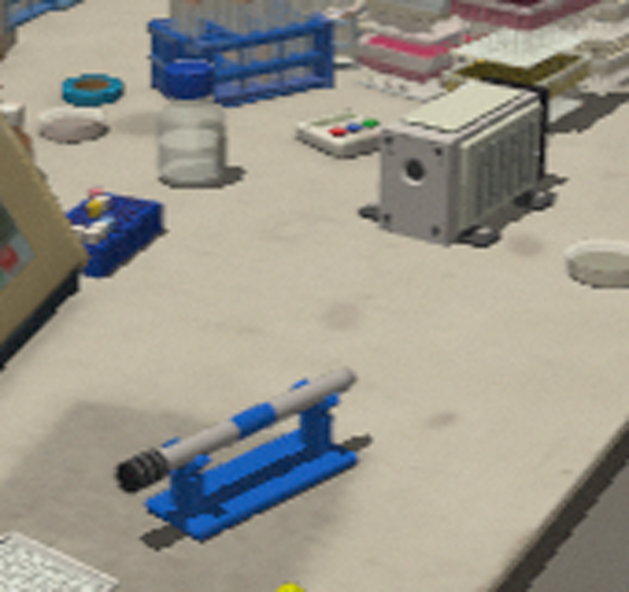

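The pictures show the column on the rest, nose at scene (367,247) and tail at (316,295). The bore mouth is at scene (376.5,143), side (382,166). The bottle and plate are clear of the route.

```bash
cat > h.py <<'E'
import numpy as np, cv2
from scipy.spatial.transform import Rotation as R
from bench import ctrl, vision
def cam(c):
    im=vision.get_image(c); return im
def ray(im,p):
    E=im["extrinsics"];d=np.array([(p[0]-im["cx"])/im["fx"],(p[1]-im["cy"])/im["fy"],1])
    return -E[:3,:3].T@E[:3,3], E[:3,:3].T@d
def onz(im,p,z):
    o,d=ray(im,p); return o+d*(z-o[2])/d[2]
def proj(im,P):
    q=np.atleast_2d(P)@im["extrinsics"][:3,:3].T+im["extrinsics"][:3,3]
    return np.c_[q[:,0]/q[:,2]*im["fx"]+im["cx"],q[:,1]/q[:,2]*im["fy"]+im["cy"]]
def tri(*l):
    A=np.zeros((3,3));b=np.zeros(3)
    for im,p in l:
        o,d=ray(im,p);d/=np.linalg.norm(d);M=np.eye(3)-np.outer(d,d);A+=M;b+=M@o
    return np.linalg.solve(A,b)
def tool(s=None):
    s=s or ctrl.get_state(); return np.array(s["position"]),R.from_rotvec(s["tool_rot"])
def jog(P,Rt):   # shift mm & turn from measured pose
    p,r=tool(); return r.inv().apply(np.array(P)-p)*1000,(r.inv()*Rt).as_rotvec()
E
python3 - <<'E'
from h import *
np.set_printoptions(precision=4,suppress=True)
a,b=cam("scene"),cam("side")
n=tri((a,(366.9,246.9)),(b,(364.3,221.9)));t=tri((a,(316.2,295)),(b,(305.1,248.1)));m=tri((a,(376.5,143.1)),(b,(381.9,165.7)))
print("nose",n,"tail",t,"mouth",m,np.linalg.norm(n-t))
print("z45",onz(a,(366.9,246.9),.045),onz(a,(316.2,295),.045),onz(b,(364.3,221.9),.045),onz(b,(305.1,248.1),.045))
print("m55",onz(a,(376.5,143.1),.055),onz(b,(381.9,165.7),.055))
c=lambda x,y:(270+x/2.6,90+y/2.6)
d=lambda x,y:(270+x/3.7,120+y/3.7)
print("heater top scene",[onz(a,c(*p),.088)[:2] for p in((254,100),(316,122),(365,60))])
print("heater top side",[onz(b,d(*p),.088)[:2] for p in((381,122),(457,141),(545,97))])
w=cam("wrist");p,r=tool();E=w["extrinsics"]
print(w["fx"],w["cx"],w["cy"],"cam in tool",r.inv().apply(-E[:3,:3].T@E[:3,3]-p),(r.inv().as_matrix()@E[:3,:3].T))
E
```

```text
nose [0.4058 0.1696 0.0477] tail [0.4565 0.3303 0.0477] mouth [ 0.512  -0.1457  0.0559] 0.16851441034816383
z45 [0.4066 0.1682 0.045 ] [0.4559 0.3281 0.045 ] [0.4079 0.1647 0.045 ] [0.4602 0.3276 0.045 ]
m55 [ 0.5123 -0.1466  0.055 ] [ 0.513  -0.1478  0.055 ]
heater top scene [array([ 0.5454, -0.155 ]), array([ 0.4758, -0.1538]), array([ 0.4632, -0.2686])]
heater top side [array([ 0.5421, -0.1484]), array([ 0.4742, -0.1374]), array([ 0.4547, -0.2614])]
281.07487198036773 320.18733774798955 203.99135864811092 cam in tool [ 0.0806  0.0005 -0.1432] [[ 0.0007 -0.9551 -0.2964]
 [ 1.      0.0008 -0.0005]
 [ 0.0007 -0.2964  0.9551]]
```

Emit:
jog_arm(increments=[{"tx": 35,"ty": -22},{"tx": 70,"ty": -44},{"tx": 105,"ty": -66},{"tx": 140,"ty": -88},{"tx": 175,"ty": -110}])

```text
validation failed for argument at $.in...
```

Emit:
jog_arm(increments=[{"tx": 35,"ty": -22},{"tx": 70,"ty": -44},{"tx": 105,"ty": -66},{"tx": 140,"ty": -88},{"tx": 175,"ty": -110}])

```text
validation failed for argument at $.in...
```

Emit:
jog_arm(increments=[{"tx": 20,"ty": -20,"wz": -0.12},{"tx": 20,"ty": -20,"wz": -0.24},{"tx": 20,"ty": -20,"wz": -0.36},{"tx": 20,"ty": -20,"wz": -0.48},{"tx": 20,"ty": -20,"wz": -0.6}])

```text
validation failed for argument at $.in...
```

```bash
python3 - <<'E'
from h import *
np.set_printoptions(precision=4,suppress=True)
s=ctrl.get_state();print(s["time"],s["position"],s["joint_positions"],s["ft_force"])
im=cam("wrist");cv2.imwrite("pics/w1.png",im["color"])
for t in("bore_mouth","heater"):print(t,[(d["bbox"],round(d["conf"],2)) for d in vision.spot_in("wrist",t)[:2]])
print(proj(im,[[.512,-.147,.055],[.494,-.217,.088]]))
E
```

```text
1.15 [ 0.2044 -0.6171  0.2413] [ 1.2651  0.321  -0.0701  1.4505  0.0226  1.3708 -0.0569] [0.2846 0.062  1.0065]
bore_mouth []
heater []
[[-151.4952 -391.2707]
 [-110.7972 -383.9203]]
```

View pics/w1.png

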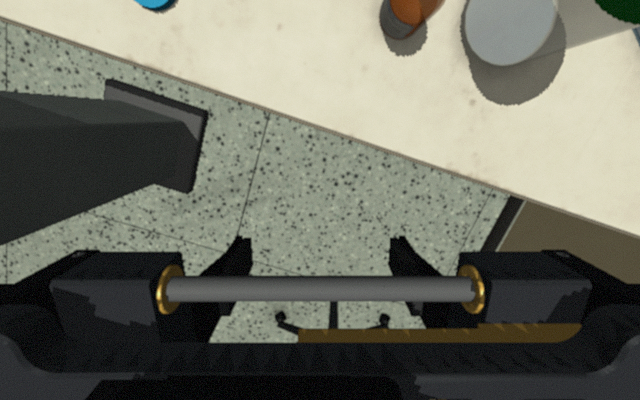

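The wrist view shows the floor and bench edge below the open gripper, and nothing has moved. The rows were refused, so every field has to be given.

Emit:
jog_arm(increments=[{"tx": 35,"ty": -22,"tz": 0,"wx": 0,"wy": 0,"wz": 0,"gripper": 1},{"tx": 70,"ty": -44,"tz": 0,"wx": 0,"wy": 0,"wz": 0,"gripper": 1},{"tx": 105,"ty": -66,"tz": 0,"wx": 0,"wy": 0,"wz": 0,"gripper": 1},{"tx": 140,"ty": -88,"tz": 0,"wx": 0,"wy": 0,"wz": 0,"gripper": 1},{"tx": 175,"ty": -110,"tz": 0,"wx": 0,"wy": 0,"wz": 0,"gripper": 1}])

```text
time: 1.72
position: [0.3368, -0.456, 0.2415]
tool_rot: [3.101, 0.5, 0.0]
ft_force: [1.1, -0.2, -0.5]
grip_width: 1.003
grip_force: 0.0
```

Emit:
jog_arm(increments=[{"tx": 35,"ty": -22,"tz": 0,"wx": 0,"wy": 0,"wz": 0,"gripper": 1},{"tx": 70,"ty": -44,"tz": 0,"wx": 0,"wy": 0,"wz": 0,"gripper": 1},{"tx": 105,"ty": -66,"tz": 0,"wx": 0,"wy": 0,"wz": 0,"gripper": 1},{"tx": 140,"ty": -88,"tz": 0,"wx": 0,"wy": 0,"wz": 0,"gripper": 1},{"tx": 175,"ty": -110,"tz": 0,"wx": 0,"wy": 0,"wz": 0,"gripper": 1}])

```text
time: 2.13
position: [0.4684, -0.2965, 0.2417]
tool_rot: [3.101, 0.5, 0.001]
ft_force: [1.4, -0.2, 0.1]
grip_width: 1.004
grip_force: 0.0
```

Emit:
jog_arm(increments=[{"tx": 10,"ty": -10,"tz": 0,"wx": 0,"wy": 0,"wz": -0.12,"gripper": 1},{"tx": 20,"ty": -20,"tz": 0,"wx": 0,"wy": 0,"wz": -0.24,"gripper": 1},{"tx": 30,"ty": -30,"tz": 0,"wx": 0,"wy": 0,"wz": -0.36,"gripper": 1},{"tx": 40,"ty": -40,"tz": 0,"wx": 0,"wy": 0,"wz": -0.48,"gripper": 1},{"tx": 50,"ty": -50,"tz": 0,"wx": 0,"wy": 0,"wz": -0.6,"gripper": 1}])

```text
time: 2.55
position: [0.4995, -0.2343, 0.2414]
tool_rot: [2.811, 1.403, -0.0]
ft_force: [0.4, -0.6, 0.1]
grip_width: 0.999
grip_force: 0.0
```

```bash
python3 - <<'E'
from h import *
np.set_printoptions(precision=4,suppress=True)
s=ctrl.get_state();print(s["time"],s["position"],s["tool_rot"],s["joint_positions"],s["ft_force"])
im=cam("wrist");cv2.imwrite("pics/w2.png",im["color"])
for t in("bore_mouth","heater"):print(t,[(d["bbox"],round(d["conf"],2)) for d in vision.spot_in("wrist",t)[:2]])
print(proj(im,[[.512,-.147,.055],[.494,-.217,.088]]))
yaw=np.radians(73)
Rt=R.from_matrix(np.array([[np.cos(yaw),np.sin(yaw),0],[np.sin(yaw),-np.cos(yaw),0],[0,0,-1]]).T.T)
Rt=R.from_matrix(np.c_[[np.cos(yaw),np.sin(yaw),0],[np.sin(yaw),-np.cos(yaw),0],[0,0,-1]])
print(jog([.43,.25,.2],Rt))
E
```

```text
2.55 [ 0.4995 -0.2343  0.2414] [ 2.8106  1.4028 -0.    ] [ 0.7958  0.1369 -0.4429  1.6853  0.0605  1.3326 -0.3026] [ 0.3939 -0.5992  0.1136]
bore_mouth [([257.6, 103.1, 376.5, 254.3], 0.58)]
heater [([253.3, 101.8, 374.1, 254.5], 0.77)]
[[282.7524 119.8243]
 [306.8605 184.5873]]
(array([ 342.7706, -348.9471,   41.3037]), array([ 0.0004,  0.0001, -0.3548]))
```

View pics/w2.png

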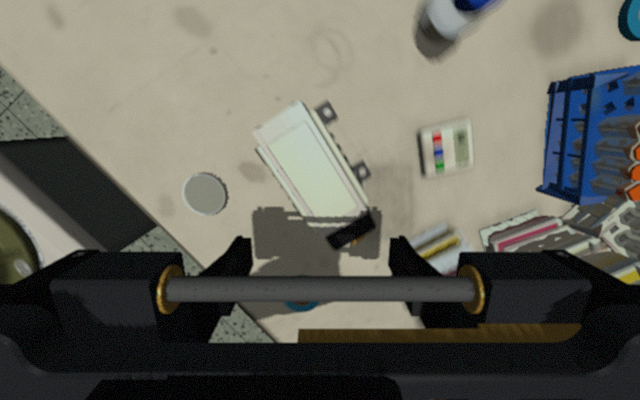

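The heater lies below the wrist camera: top face from about (253,131) and (301,101) at the mouth end to (372,212) at the cap end. I measure its direction from the long edges.

```bash
python3 - <<'E'
from h import *
np.set_printoptions(precision=4,suppress=True)
im=cam("wrist");g=cv2.cvtColor(im["color"],cv2.COLOR_BGR2GRAY)
l=cv2.createLineSegmentDetector().detect(g[90:225,240:390])[0][:,0]+[240,90,240,90]
for a in l:
    if np.hypot(a[2]-a[0],a[3]-a[1])>25:
        p,q=onz(im,a[:2],.088),onz(im,a[2:],.088);d=q-p
        if d[1]>0:d=-d
        print(a.round(1),p[:2],q[:2],np.degrees(np.arctan2(d[1],d[0])).round(2))
cv2.imwrite("pics/c3.png",cv2.resize(im["color"][90:260,230:400],None,fx=3.5,fy=3.5,interpolation=cv2.INTER_CUBIC))
E
```

```text
[368.3 202.5 315.1 111.5] [ 0.5357 -0.2738] [ 0.5471 -0.1627] -95.88
[256.9 148.1 301.5 215.1] [ 0.4768 -0.1547] [ 0.4678 -0.2407] -95.98
[301.9 216.2 356.9 216.3] [ 0.4674 -0.242 ] [ 0.5163 -0.2794] -37.41
[363.5 208.6 300.4 102. ] [ 0.5274 -0.2765] [ 0.5409 -0.1468] -95.96
[350.6 222.  308.1 222. ] [ 0.5068 -0.2807] [ 0.4687 -0.2517] -37.25
[300.2 103.2 264.4 125.6] [ 0.5401 -0.1476] [ 0.4978 -0.1423] -7.12
[312.2 115.4 364.6 204.2] [ 0.5425 -0.1639] [ 0.5313 -0.273 ] -95.87
[269.6 148.  313.  214.5] [ 0.4874 -0.1626] [ 0.4785 -0.2479] -95.95
[356.5 208.3 306.2 125.3] [ 0.5214 -0.2715] [ 0.5318 -0.1678] -95.74
[288.3 181.8 267.  149.3] [ 0.4802 -0.2022] [ 0.4844 -0.162 ] -95.94
[307.2 121.7 350.4 193.2] [ 0.5348 -0.1656] [ 0.5261 -0.2533] -95.7
```

View pics/c3.png

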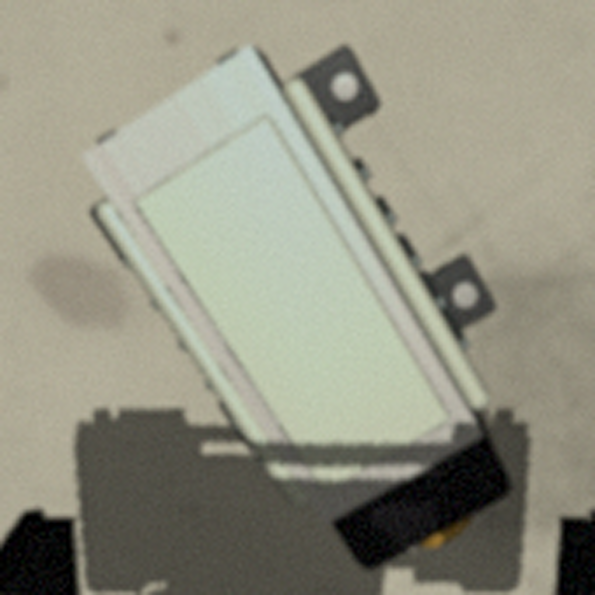

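Emit:
jog_arm(increments=[{"tx": 28,"ty": -30,"tz": 0,"wx": 0,"wy": 0,"wz": -0.07,"gripper": 1},{"tx": 56,"ty": -60,"tz": 0,"wx": 0,"wy": 0,"wz": -0.14,"gripper": 1},{"tx": 84,"ty": -90,"tz": 0,"wx": 0,"wy": 0,"wz": -0.21,"gripper": 1},{"tx": 112,"ty": -120,"tz": 0,"wx": 0,"wy": 0,"wz": -0.28,"gripper": 1},{"tx": 142,"ty": -145,"tz": 0,"wx": 0,"wy": 0,"wz": -0.355,"gripper": 1}])

```text
time: 3.17
position: [0.4687, -0.034, 0.2414]
tool_rot: [2.526, 1.866, -0.001]
ft_force: [0.4, 0.5, -0.1]
grip_width: 1.003
grip_force: 0.0
```

```bash
cat >> h.py <<'E'
def down(deg):
    y=np.radians(deg);c,s=np.cos(y),np.sin(y)
    return R.from_matrix(np.c_[[c,s,0],[s,-c,0],[0,0,-1]])
E
python3 - <<'E'
from h import *
print(ctrl.get_state()["position"],jog([.43,.25,.17],down(73)))
E
```

```text
[ 0.468653   -0.03401598  0.24138106] (array([ 260.20765571, -120.43883386,   70.99895212]), array([ 0.00036969,  0.00129741, -0.00157626]))
```

The heater is clean in view, with its mouth edge from (254,134) to (301,103), and all long edges give a bore direction of -95.9°. Now over the column.

Emit:
jog_arm(increments=[{"tx": 37,"ty": -17,"tz": 6,"wx": 0,"wy": 0,"wz": 0,"gripper": 1},{"tx": 74,"ty": -34,"tz": 12,"wx": 0,"wy": 0,"wz": 0,"gripper": 1},{"tx": 111,"ty": -51,"tz": 18,"wx": 0,"wy": 0,"wz": 0,"gripper": 1},{"tx": 148,"ty": -68,"tz": 24,"wx": 0,"wy": 0,"wz": 0,"gripper": 1},{"tx": 185,"ty": -85,"tz": 30,"wx": 0,"wy": 0,"wz": 0,"gripper": 1}])

```text
time: 3.58
position: [0.4426, 0.1677, 0.2114]
tool_rot: [2.528, 1.861, 0.001]
ft_force: [0.7, -0.0, 0.7]
grip_width: 1.002
grip_force: 0.0
```

Emit:
jog_arm(increments=[{"tx": 15,"ty": -7,"tz": 2,"wx": 0,"wy": 0,"wz": 0,"gripper": 1},{"tx": 30,"ty": -14,"tz": 5,"wx": 0,"wy": 0,"wz": 0,"gripper": 1},{"tx": 45,"ty": -21,"tz": 7,"wx": 0,"wy": 0,"wz": 0,"gripper": 1},{"tx": 60,"ty": -28,"tz": 10,"wx": 0,"wy": 0,"wz": 0,"gripper": 1},{"tx": 75,"ty": -35,"tz": 10,"wx": 0,"wy": 0,"wz": 0,"gripper": 1}])

```text
time: 4.0
position: [0.4314, 0.2486, 0.2008]
tool_rot: [2.529, 1.862, -0.001]
ft_force: [0.3, 0.2, -0.2]
grip_width: 0.997
grip_force: 0.0
```

```bash
python3 - <<'E'
from h import *
np.set_printoptions(precision=4,suppress=True)
s=ctrl.get_state();print(s["time"],s["position"],s["joint_positions"])
im=cam("wrist");cv2.imwrite("pics/w4.png",im["color"])
g=cv2.cvtColor(im["color"],cv2.COLOR_BGR2GRAY)
l=cv2.createLineSegmentDetector().detect(g[:320])[0][:,0]
print(proj(im,[[.407,.167,.045],[.457,.328,.045],[.432,.248,.045]]))
for a in l:
    if np.hypot(a[2]-a[0],a[3]-a[1])>25:
        p,q=onz(im,a[:2],.045),onz(im,a[2:],.045);d=q-p
        if d[1]>0:d=-d
        an=np.degrees(np.arctan2(d[1],d[0]))
        if -120<an<-95:print(a.round(1),p[:2],q[:2],an.round(2))
E
```

```text
4.0 [0.4314 0.2486 0.2008] [ 0.3383  0.0842 -0.9451  1.8479  0.0729  1.2459 -0.9299]
[[321.5007 262.5695]
 [321.796  113.9006]
 [321.5026 193.8249]]
[387.7 264.5 389.7 238.1] [0.4816 0.1411] [0.4917 0.1739] -107.07
[157.  280.6 155.8 305.6] [0.2086 0.2028] [0.1905 0.1708] -119.38
[226.4 246.9 222.7 212.9] [0.3069 0.2195] [0.3193 0.2597] -107.22
[369.5 209.3 366.8 257. ] [0.478  0.2149] [0.4604 0.1582] -107.25
[329.7 106.9 330.  131.9] [0.4666 0.3321] [0.4598 0.3086] -106.0
[308.9 136.7 312.2 104.5] [0.4376 0.3105] [0.4504 0.3394] -113.88
[316.2 133.1 316.6 181.9] [0.4459 0.3117] [0.4309 0.2624] -106.99
[326.1 181.9 326.1 134.4] [0.4408 0.2594] [0.4553 0.3074] -106.81
[274.8  28.1 280.6  62.1] [0.4376 0.4138] [0.4331 0.3851] -98.87
[300.9 189.4 300.  150.6] [0.4119 0.2595] [0.4243 0.2997] -107.15
[358.   52.  352.8   0.5] [0.5065 0.3715] [0.5128 0.4134] -98.5
[342.5 134.4 341.4 201.9] [0.4715 0.3024] [0.4504 0.2326] -106.83
[312.6 208.1 311.3 160.6] [0.4176 0.2351] [0.4324 0.2861] -106.25
[341.  206.9 340.5 235.6] [0.4484 0.2271] [0.4382 0.1938] -106.9
[154.8 318.3 147.7 280.7] [0.1806 0.1539] [0.1977 0.206 ] -108.18
```

View pics/w4.png

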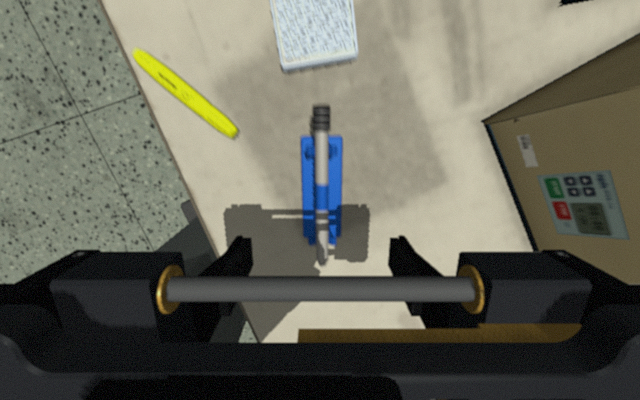

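The column is under the tool, axis at column 321, cap end at row 104, nose at row 262, band near rows 177–203, heading -106.9°. That matches my estimate, so I descend and grip.

Emit:
jog_arm(increments=[{"tx": 0,"ty": 1,"tz": 30,"wx": 0,"wy": 0,"wz": 0,"gripper": 1},{"tx": 0,"ty": 1,"tz": 60,"wx": 0,"wy": 0,"wz": 0,"gripper": 1},{"tx": 0,"ty": 1,"tz": 90,"wx": 0,"wy": 0,"wz": 0,"gripper": 1},{"tx": 0,"ty": 1,"tz": 120,"wx": 0,"wy": 0,"wz": 0,"gripper": 1},{"tx": 0,"ty": 1,"tz": 135,"wx": 0,"wy": 0,"wz": 0,"gripper": 1}])

```text
time: 4.47
position: [0.431, 0.2462, 0.0628]
tool_rot: [-2.529, -1.863, 0.008]
ft_force: [0.5, -0.7, -0.0]
grip_width: 1.001
grip_force: 0.0
```

Emit:
jog_arm(increments=[{"tx": 0,"ty": 0,"tz": 10,"wx": 0,"wy": 0,"wz": 0,"gripper": 1},{"tx": 0,"ty": 0,"tz": 20,"wx": 0,"wy": 0,"wz": 0,"gripper": 1},{"tx": 0,"ty": 0,"tz": 21,"wx": 0,"wy": 0,"wz": 0,"gripper": 0.4},{"tx": 0,"ty": 0,"tz": 21,"wx": 0,"wy": 0,"wz": 0,"gripper": 0.3},{"tx": 0,"ty": 0,"tz": 21,"wx": 0,"wy": 0,"wz": 0,"gripper": 0.25}], grip_force=30)

```text
time: 4.88
position: [0.4328, 0.2495, 0.0462]
tool_rot: [2.525, 1.868, 0.003]
ft_force: [0.4, -0.0, 0.0]
grip_width: 0.853
grip_force: 0.0
```

Emit:
jog_arm(increments=[{"tx": 0,"ty": 0,"tz": 0,"wx": 0,"wy": 0,"wz": 0,"gripper": 0.2},{"tx": 0,"ty": 0,"tz": 0,"wx": 0,"wy": 0,"wz": 0,"gripper": 0},{"tx": 0,"ty": 0,"tz": 0,"wx": 0,"wy": 0,"wz": 0,"gripper": 0},{"tx": 0,"ty": 0,"tz": 0,"wx": 0,"wy": 0,"wz": 0,"gripper": 0},{"tx": 0,"ty": 0,"tz": 0,"wx": 0,"wy": 0,"wz": 0,"gripper": 0}], grip_force=30)

```text
time: 5.3
position: [0.432, 0.2492, 0.0454]
tool_rot: [2.525, 1.869, 0.0]
ft_force: [-0.7, 1.2, 0.5]
grip_width: 0.478
grip_force: 0.0
```

Emit:
jog_arm(increments=[{"tx": 0,"ty": 0,"tz": 0,"wx": 0,"wy": 0,"wz": 0,"gripper": 0},{"tx": 0,"ty": 0,"tz": 0,"wx": 0,"wy": 0,"wz": 0,"gripper": 0},{"tx": 0,"ty": 0,"tz": 0,"wx": 0,"wy": 0,"wz": 0,"gripper": 0},{"tx": 0,"ty": 0,"tz": 0,"wx": 0,"wy": 0,"wz": 0,"gripper": 0},{"tx": 0,"ty": 0,"tz": 0,"wx": 0,"wy": 0,"wz": 0,"gripper": 0}])

```text
time: 5.72
position: [0.4337, 0.2487, 0.0457]
tool_rot: [2.524, 1.868, 0.004]
ft_force: [4.3, -1.5, -0.8]
grip_width: 0.15
grip_force: 30.0
```

Emit:
jog_arm(increments=[{"tx": 0,"ty": 0,"tz": 0,"wx": 0,"wy": 0,"wz": 0,"gripper": 0},{"tx": 0,"ty": 0,"tz": 0,"wx": 0,"wy": 0,"wz": 0,"gripper": 0},{"tx": 0,"ty": 0,"tz": 0,"wx": 0,"wy": 0,"wz": 0,"gripper": 0},{"tx": 0,"ty": 0,"tz": 0,"wx": 0,"wy": 0,"wz": 0,"gripper": 0},{"tx": 0,"ty": 0,"tz": 0,"wx": 0,"wy": 0,"wz": 0,"gripper": 0}])

```text
time: 6.13
position: [0.4337, 0.2487, 0.0457]
tool_rot: [2.524, 1.868, 0.004]
ft_force: [4.3, -1.6, -0.5]
grip_width: 0.15
grip_force: 30.0
```

Emit:
jog_arm(increments=[{"tx": 0,"ty": 0,"tz": -10,"wx": 0,"wy": 0,"wz": 0,"gripper": 0},{"tx": 0,"ty": 0,"tz": -25,"wx": 0,"wy": 0,"wz": 0,"gripper": 0},{"tx": 0,"ty": 0,"tz": -40,"wx": 0,"wy": 0,"wz": 0,"gripper": 0},{"tx": 0,"ty": 0,"tz": -55,"wx": 0,"wy": 0,"wz": 0,"gripper": 0},{"tx": 0,"ty": 0,"tz": -60,"wx": 0,"wy": 0,"wz": 0,"gripper": 0}])

```text
time: 6.55
position: [0.4317, 0.2503, 0.107]
tool_rot: [-2.524, -1.871, -0.002]
ft_force: [0.3, 0.4, -1.4]
grip_width: 0.151
grip_force: 30.0
```

```bash
python3 - <<'E'
from h import *
s=ctrl.get_state();print(s["position"],s["ft_force"],s["torque"],s["grip_width"]);print(jog([.526,0,.1],down(84.1)))
E
```

```text
[0.43166925 0.2503223  0.10700225] [ 0.32915907  0.39568495 -1.39459619] [ 0.00891224 -0.11089881 -0.01184004] 0.15051907109673376
(array([-212.05925404,  163.07121073,    6.8723362 ]), array([ 0.00078085, -0.00106285, -0.19222058]))
```

Emit:
jog_arm(increments=[{"tx": -25,"ty": 19,"tz": 0,"wx": 0,"wy": 0,"wz": 0,"gripper": 0},{"tx": -50,"ty": 38,"tz": 0,"wx": 0,"wy": 0,"wz": 0,"gripper": 0},{"tx": -75,"ty": 57,"tz": 0,"wx": 0,"wy": 0,"wz": 0,"gripper": 0},{"tx": -100,"ty": 76,"tz": 0,"wx": 0,"wy": 0,"wz": 0,"gripper": 0},{"tx": -125,"ty": 95,"tz": 0,"wx": 0,"wy": 0,"wz": 0,"gripper": 0}])

```text
time: 6.97
position: [0.4855, 0.1009, 0.1047]
tool_rot: [-2.523, -1.87, 0.002]
ft_force: [0.4, 0.1, -1.4]
grip_width: 0.146
grip_force: 30.0
```

Emit:
jog_arm(increments=[{"tx": -22,"ty": 17,"tz": 0,"wx": 0,"wy": 0,"wz": -0.05,"gripper": 0},{"tx": -44,"ty": 34,"tz": 0,"wx": 0,"wy": 0,"wz": -0.1,"gripper": 0},{"tx": -66,"ty": 51,"tz": 0,"wx": 0,"wy": 0,"wz": -0.15,"gripper": 0},{"tx": -82,"ty": 64,"tz": 5,"wx": 0,"wy": 0,"wz": -0.193,"gripper": 0},{"tx": -87,"ty": 68,"tz": 7,"wx": 0,"wy": 0,"wz": -0.193,"gripper": 0}])

```text
time: 7.38
position: [0.5259, -0.0051, 0.0971]
tool_rot: [-2.336, -2.099, 0.003]
ft_force: [-0.5, 0.8, -1.4]
grip_width: 0.15
grip_force: 30.0
```

```bash
python3 - <<'E'
from h import *
np.set_printoptions(precision=4,suppress=True)
s=ctrl.get_state();print(s["time"],s["position"],s["ft_force"],s["joint_positions"],s["grip_width"]);print(jog([.526,0,.055],down(84.1)))
im=cam("wrist");a=cam("scene");b=cam("side")
A=cv2.resize(a["color"][110:250,300:440],None,fx=2.8,fy=2.8,interpolation=cv2.INTER_CUBIC)
B=cv2.resize(b["color"][110:250,300:440],None,fx=2.8,fy=2.8,interpolation=cv2.INTER_CUBIC)
cv2.imwrite("pics/c5.png",np.hstack([A,B])); cv2.imwrite("pics/w5.png",im["color"])
E
```

```text
7.3833 [ 0.5259 -0.0051  0.0971] [-0.5424  0.7829 -1.357 ] [ 0.6585  0.2673 -0.7812  1.9013  0.2154  1.0602 -0.3184] 0.1497228922816985
(array([ 5.1154, -0.379 , 42.1084]), array([-0.0017,  0.0009, -0.0039]))
```

View pics/c5.png

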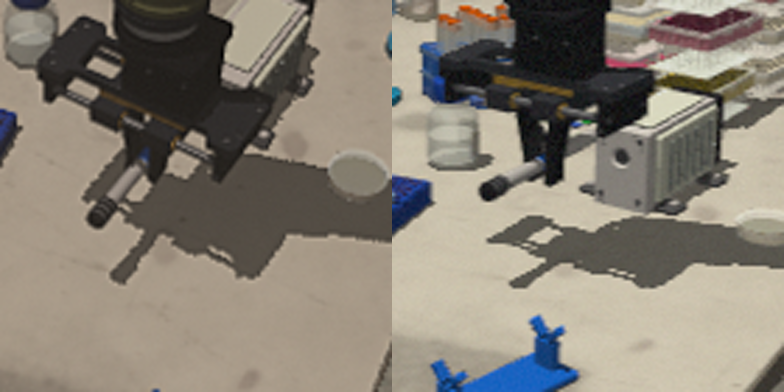

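Column held in the fingers with the tail at side crop (97,190) and scene crop (98,218). The mouth is in view at side crop (230,156). I use the tail as a check on camera bias.

```bash
python3 - <<'E'
from h import *
np.set_printoptions(precision=4,suppress=True)
a=cam("scene");b=cam("side");p,r=tool()
x=r.as_matrix()[:,0];print(p,x)
for L in(.094,):
  T=p+x*L;print("pred tail",T,proj(a,T),proj(b,T))
for n,im,box in(("A",a,(320,170,350,205)),("B",b,(320,160,350,195))):
  c=im["color"][box[1]:box[3],box[0]:box[2]].max(2);m=(c<60).astype(np.uint8)
  k,l,st,ce=cv2.connectedComponentsWithStats(m);i=1+np.argmax(st[1:,4]);print(n,st[i],ce[i]+[box[0],box[1]])
C=p+x*(.094-.0125);print("pred cap centre",proj(a,C),proj(b,C))
M=np.array([.512,-.1465,.055]);print("mouth px",proj(a,M),proj(b,M))
# mouth centroid (dark hole) in side
c=b["color"][155:176,372:393].max(2);print(c[4:18,3:18])
E
```

```text
[0.5252 0.0011 0.0981] [0.1008 0.9949 0.0009]
pred tail [0.5347 0.0946 0.0982] [[331.352  190.5958]] [[331.4042 179.1266]]
A [11 12 10 10 51] [335.6863 186.8235]
B [11 14 10  8 46] [335.     177.7391]
pred cap centre [[334.091  187.2092]] [[334.424  177.5177]]
mouth px [[376.5712 143.1531]] [[382.038  165.9069]]
[[104 126 129 133 129 130 130 132 130 132 131 131 133 130 135]
 [115 131 129 131 132 130 131 131 128 130 131 123  97  61 103]
 [105 116 130 132 132 134 131 131 130 132 132 133 115  62  96]
 [131 131 131 132 128 121 119 124 131 134 132 132 134 120 116]
 [134 129 133 127 108  87  64  75 105 134 129 133 128 123 116]
 [133 132 128 124  98  58  43  50  75 111 129 132 133 122 114]
 [132 130 132 126 104  46  46  44  52  94 129 130 134 130 131]
 [133 134 137 143 130  43  43  47  45  76 114 129 130 130 132]
 [136 133 129 151 155  85  50  46  50  86 125 130 131 131 131]
 [131 134 130 147 180 183 127  80  99 137 127 129 132 131 129]
 [133 131 132 133 142 178 207 203 177 143 130 129 127 131 132]
 [132 132 134 130 131 133 132 129 131 130 133 132 132 131 131]
 [132 130 132 131 130 131 129 133 130 134 132 131 133 134 132]
 [128 131 130 131 130 134 128 132 132 130 131 129 130 130 131]]
```

Emit:
jog_arm(increments=[{"tx": 0,"ty": 1,"tz": 11,"wx": 0,"wy": 0,"wz": 0,"gripper": 0},{"tx": 0,"ty": 2,"tz": 22,"wx": 0,"wy": 0,"wz": 0,"gripper": 0},{"tx": 0,"ty": 2,"tz": 33,"wx": 0,"wy": 0,"wz": 0,"gripper": 0},{"tx": 0,"ty": 2,"tz": 43,"wx": 0,"wy": 0,"wz": 0,"gripper": 0},{"tx": 0,"ty": 2,"tz": 43,"wx": 0,"wy": 0,"wz": 0,"gripper": 0}])

```text
time: 8.05
position: [0.5256, -0.0011, 0.0522]
tool_rot: [-2.329, -2.102, 0.005]
ft_force: [-0.5, 0.1, -1.6]
grip_width: 0.153
grip_force: 30.0
```

Emit:
jog_arm(increments=[{"tx": -8,"ty": 0,"tz": 0,"wx": 0,"wy": 0,"wz": 0,"gripper": 0},{"tx": -16,"ty": 0,"tz": 0,"wx": 0,"wy": 0,"wz": 0,"gripper": 0},{"tx": -24,"ty": 0,"tz": 0,"wx": 0,"wy": 0,"wz": 0,"gripper": 0},{"tx": -32,"ty": 0,"tz": 0,"wx": 0,"wy": 0,"wz": 0,"gripper": 0},{"tx": -40,"ty": 0,"tz": 0,"wx": 0,"wy": 0,"wz": 0,"gripper": 0}])

```text
time: 8.47
position: [0.524, -0.0427, 0.0557]
tool_rot: [2.333, 2.102, 0.0]
ft_force: [0.3, -0.6, -1.5]
grip_width: 0.145
grip_force: 30.0
```

```bash
python3 - <<'E'
from h import *
np.set_printoptions(precision=4,suppress=True)
p,r=tool();print(p,ctrl.get_state()["ft_force"]);d=np.array([-.1028,-.9947,0]);M=np.array([.5125,-.1465,.055])
print("nose depth mm",((p-M)@d*1000)+86,jog(M-d*.1,down(84.1)))
a=cam("scene");b=cam("side")
A=cv2.resize(a["color"][110:210,320:420],None,fx=3.9,fy=3.9,interpolation=cv2.INTER_CUBIC)
B=cv2.resize(b["color"][120:220,310:410],None,fx=3.9,fy=3.9,interpolation=cv2.INTER_CUBIC)
cv2.imwrite("pics/c6.png",np.hstack([A,B]))
E
```

```text
[ 0.524  -0.0427  0.0557] [ 0.2528 -0.576  -1.4582]
nose depth mm -18.44215991744261 (array([-4.443 , -0.7847,  0.6855]), array([ 0.0009,  0.0006, -0.0011]))
```

View pics/c6.png

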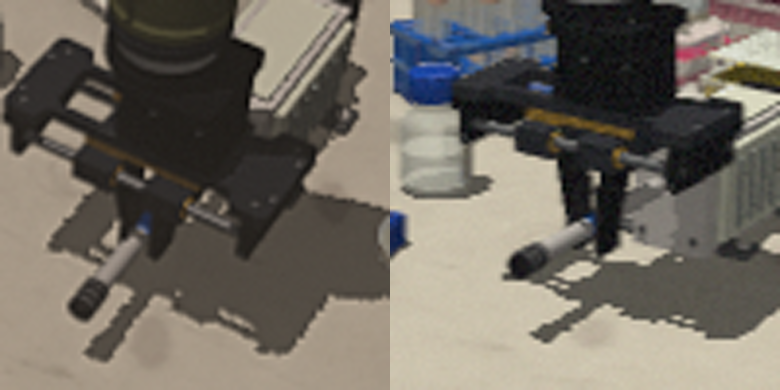

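The column stays straight in the fingers with the mouth just ahead (hidden behind the gripper), so I feed slowly and watch the force.

Emit:
jog_arm(increments=[{"tx": -4,"ty": 0,"tz": 0,"wx": 0,"wy": 0,"wz": 0,"gripper": 0},{"tx": -8,"ty": 0,"tz": 0,"wx": 0,"wy": 0,"wz": 0,"gripper": 0},{"tx": -12,"ty": 0,"tz": 0,"wx": 0,"wy": 0,"wz": 0,"gripper": 0},{"tx": -16,"ty": 0,"tz": 0,"wx": 0,"wy": 0,"wz": 0,"gripper": 0},{"tx": -20,"ty": 0,"tz": 0,"wx": 0,"wy": 0,"wz": 0,"gripper": 0}])

```text
time: 8.98
position: [0.5217, -0.0612, 0.0552]
tool_rot: [2.332, 2.105, -0.0]
ft_force: [0.7, 0.2, -1.1]
grip_width: 0.149
grip_force: 30.0
```

Emit:
jog_arm(increments=[{"tx": -2,"ty": 0,"tz": 0,"wx": 0,"wy": 0,"wz": 0,"gripper": 0},{"tx": -4,"ty": 0,"tz": 0,"wx": 0,"wy": 0,"wz": 0,"gripper": 0},{"tx": -6,"ty": 0,"tz": 0,"wx": 0,"wy": 0,"wz": 0,"gripper": 0},{"tx": -8,"ty": 0,"tz": 0,"wx": 0,"wy": 0,"wz": 0,"gripper": 0},{"tx": -10,"ty": 0,"tz": 0,"wx": 0,"wy": 0,"wz": 0,"gripper": 0}])

```text
time: 9.4
position: [0.5207, -0.071, 0.0552]
tool_rot: [-2.333, -2.104, 0.0]
ft_force: [0.2, 0.5, -2.0]
grip_width: 0.151
grip_force: 30.0
```

Emit:
jog_arm(increments=[{"tx": -2,"ty": 0,"tz": 0,"wx": 0,"wy": 0,"wz": 0,"gripper": 0},{"tx": -4,"ty": 0,"tz": 0,"wx": 0,"wy": 0,"wz": 0,"gripper": 0},{"tx": -6,"ty": 0,"tz": 0,"wx": 0,"wy": 0,"wz": 0,"gripper": 0},{"tx": -8,"ty": 0,"tz": 0,"wx": 0,"wy": 0,"wz": 0,"gripper": 0},{"tx": -10,"ty": 0,"tz": 0,"wx": 0,"wy": 0,"wz": 0,"gripper": 0}])

```text
time: 9.82
position: [0.5197, -0.0811, 0.0552]
tool_rot: [2.333, 2.104, -0.0]
ft_force: [-0.6, 0.0, -1.0]
grip_width: 0.143
grip_force: 30.0
```

Emit:
jog_arm(increments=[{"tx": -1,"ty": 0,"tz": 0,"wx": 0,"wy": 0,"wz": 0,"gripper": 0},{"tx": -2,"ty": 0,"tz": 0,"wx": 0,"wy": 0,"wz": 0,"gripper": 0},{"tx": -3,"ty": 0,"tz": 0,"wx": 0,"wy": 0,"wz": 0,"gripper": 0},{"tx": -4,"ty": 0,"tz": 0,"wx": 0,"wy": 0,"wz": 0,"gripper": 0},{"tx": -5,"ty": 0,"tz": 0,"wx": 0,"wy": 0,"wz": 0,"gripper": 0}])

```text
time: 10.23
position: [0.5192, -0.0859, 0.0552]
tool_rot: [2.333, 2.104, -0.0]
ft_force: [-0.8, 0.7, -1.8]
grip_width: 0.149
grip_force: 30.0
```

Emit:
jog_arm(increments=[{"tx": -2,"ty": 0,"tz": 0,"wx": 0,"wy": 0,"wz": 0,"gripper": 0},{"tx": -4,"ty": 0,"tz": 0,"wx": 0,"wy": 0,"wz": 0,"gripper": 0},{"tx": -6,"ty": 0,"tz": 0,"wx": 0,"wy": 0,"wz": 0,"gripper": 0},{"tx": -8,"ty": 0,"tz": 0,"wx": 0,"wy": 0,"wz": 0,"gripper": 0},{"tx": -10,"ty": 0,"tz": 0,"wx": 0,"wy": 0,"wz": 0,"gripper": 0}])

```text
time: 10.65
position: [0.5181, -0.0959, 0.0551]
tool_rot: [-2.333, -2.104, -0.0]
ft_force: [-0.6, 0.4, -1.2]
grip_width: 0.152
grip_force: 30.0
```

Emit:
jog_arm(increments=[{"tx": -1.5,"ty": 0,"tz": 0,"wx": 0,"wy": 0,"wz": 0,"gripper": 0},{"tx": -3,"ty": 0,"tz": 0,"wx": 0,"wy": 0,"wz": 0,"gripper": 0},{"tx": -4.5,"ty": 0,"tz": 0,"wx": 0,"wy": 0,"wz": 0,"gripper": 0},{"tx": -6,"ty": 0,"tz": 0,"wx": 0,"wy": 0,"wz": 0,"gripper": 0},{"tx": -8,"ty": 0,"tz": 0,"wx": 0,"wy": 0,"wz": 0,"gripper": 0}])

```text
time: 11.07
position: [0.5175, -0.1001, 0.0551]
tool_rot: [-2.328, -2.105, -0.005]
ft_force: [0.1, 8.0, -2.1]
grip_width: 0.15
grip_force: 30.0
```

Emit:
jog_arm(increments=[{"tx": -2,"ty": 0,"tz": 0,"wx": 0,"wy": 0,"wz": 0,"gripper": 0},{"tx": -4,"ty": 0,"tz": 0,"wx": 0,"wy": 0,"wz": 0,"gripper": 0},{"tx": -6,"ty": 0,"tz": 0,"wx": 0,"wy": 0,"wz": 0,"gripper": 0},{"tx": -8,"ty": 0,"tz": 0,"wx": 0,"wy": 0,"wz": 0,"gripper": 0},{"tx": -10,"ty": 0,"tz": 0,"wx": 0,"wy": 0,"wz": 0,"gripper": 0}])

```text
time: 11.48
position: [0.5164, -0.111, 0.055]
tool_rot: [-2.329, -2.105, -0.003]
ft_force: [0.0, 6.7, -3.5]
grip_width: 0.152
grip_force: 30.0
```

Emit:
jog_arm(increments=[{"tx": -2,"ty": 0,"tz": 0,"wx": 0,"wy": 0,"wz": 0,"gripper": 0},{"tx": -4,"ty": 0,"tz": 0,"wx": 0,"wy": 0,"wz": 0,"gripper": 0},{"tx": -6,"ty": 0,"tz": 0,"wx": 0,"wy": 0,"wz": 0,"gripper": 0},{"tx": -8,"ty": 0,"tz": 0,"wx": 0,"wy": 0,"wz": 0,"gripper": 0},{"tx": -10,"ty": 0,"tz": 0,"wx": 0,"wy": 0,"wz": 0,"gripper": 0}])

```text
time: 11.9
position: [0.5153, -0.1212, 0.0549]
tool_rot: [-2.329, -2.105, -0.003]
ft_force: [1.1, 5.8, -3.9]
grip_width: 0.151
grip_force: 30.0
```

Emit:
jog_arm(increments=[{"tx": 0,"ty": 0,"tz": 0,"wx": 0,"wy": 0,"wz": 0,"gripper": 0.15},{"tx": 0,"ty": 0,"tz": 0,"wx": 0,"wy": 0,"wz": 0,"gripper": 0.2},{"tx": 0,"ty": 0,"tz": 0,"wx": 0,"wy": 0,"wz": 0,"gripper": 0.6},{"tx": 0,"ty": 0,"tz": 0,"wx": 0,"wy": 0,"wz": 0,"gripper": 0.6},{"tx": 0,"ty": 0,"tz": 0,"wx": 0,"wy": 0,"wz": 0,"gripper": 0.6}])

```text
time: 12.32
position: [0.5157, -0.1247, 0.0557]
tool_rot: [2.332, 2.102, -0.0]
ft_force: [-1.1, -0.4, -0.8]
grip_width: 0.346
grip_force: 0.0
```

Emit:
jog_arm(increments=[{"tx": 0,"ty": 0,"tz": 0,"wx": 0,"wy": 0,"wz": 0,"gripper": 0.6},{"tx": 0,"ty": 0,"tz": 0,"wx": 0,"wy": 0,"wz": 0,"gripper": 0.6},{"tx": 0,"ty": 0,"tz": 0,"wx": 0,"wy": 0,"wz": 0,"gripper": 0.6},{"tx": 0,"ty": 0,"tz": 0,"wx": 0,"wy": 0,"wz": 0,"gripper": 0.6},{"tx": 0,"ty": 0,"tz": 0,"wx": 0,"wy": 0,"wz": 0,"gripper": 0.6}])

```text
time: 12.73
position: [0.5153, -0.1237, 0.0553]
tool_rot: [2.333, 2.104, -0.0]
ft_force: [0.4, 0.1, -0.2]
grip_width: 0.591
grip_force: 0.0
```

```bash
python3 - <<'E'
from h import *
np.set_printoptions(precision=4,suppress=True)
s=ctrl.get_state();p,r=tool();print(p,s["ft_force"],s["grip_width"],s["grip_force"]);x=r.as_matrix()[:,0]
w=cam("wrist");a=cam("scene");b=cam("side")
for L in(.094,.069):
  P=p+x*L;print(L,proj(w,P),proj(a,P),proj(b,P))
A=cv2.resize(a["color"][110:210,320:420],None,fx=3.9,fy=3.9,interpolation=cv2.INTER_CUBIC)
W=cv2.resize(w["color"][0:195,222:417],(390,390),interpolation=cv2.INTER_CUBIC)
cv2.imwrite("pics/c7.png",np.hstack([A,W]))
E
```

```text
[ 0.5153 -0.1237  0.0553] [ 0.3775  0.0676 -0.1773] 0.5913730335592989 0.0
0.094 [[322.2282  87.7494]] [[355.0902 169.4665]] [[358.6882 178.8664]]
0.069 [[322.0867 141.7294]] [[359.8057 163.5642]] [[363.8546 175.928 ]]
```

View pics/c7.png

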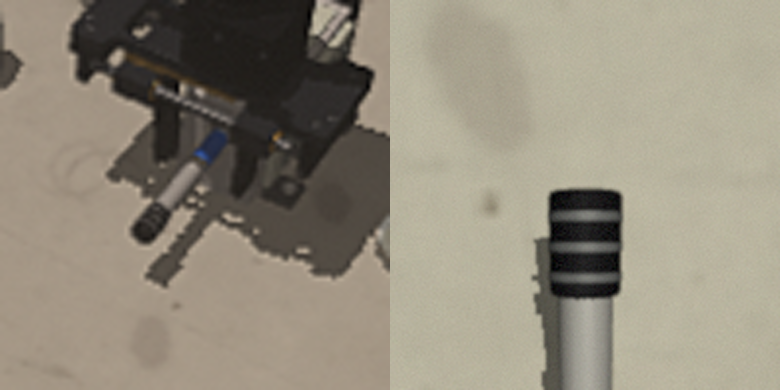

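Released: the column stays in the bore. The cap spans wrist rows 95–148 (column 319.5), so its centre is about 78 mm behind the tool. I move back and take the cap.

Emit:
jog_arm(increments=[{"tx": 18,"ty": 0,"tz": 0,"wx": 0,"wy": 0,"wz": 0,"gripper": 0.6},{"tx": 36,"ty": 0,"tz": 0,"wx": 0,"wy": 0,"wz": 0,"gripper": 0.6},{"tx": 54,"ty": -0.5,"tz": 0,"wx": 0,"wy": 0,"wz": 0,"gripper": 0.6},{"tx": 72,"ty": -1,"tz": 0,"wx": 0,"wy": 0,"wz": 0,"gripper": 0.6},{"tx": 78,"ty": -1,"tz": 0,"wx": 0,"wy": 0,"wz": 0,"gripper": 0.6}], grip_force=40)

```text
time: 13.3
position: [0.5224, -0.0428, 0.0554]
tool_rot: [-2.329, -2.108, -0.002]
ft_force: [0.7, 0.6, 1.3]
grip_width: 0.597
grip_force: 0.0
```

Emit:
jog_arm(increments=[{"tx": 0,"ty": 0,"tz": 0,"wx": 0,"wy": 0,"wz": 0,"gripper": 0.3},{"tx": 0,"ty": 0,"tz": 0,"wx": 0,"wy": 0,"wz": 0,"gripper": 0.2},{"tx": 0,"ty": 0,"tz": 0,"wx": 0,"wy": 0,"wz": 0,"gripper": 0.1},{"tx": 0,"ty": 0,"tz": 0,"wx": 0,"wy": 0,"wz": 0,"gripper": 0},{"tx": 0,"ty": 0,"tz": 0,"wx": 0,"wy": 0,"wz": 0,"gripper": 0}])

```text
time: 13.72
position: [0.5222, -0.0472, 0.0552]
tool_rot: [2.335, 2.102, -0.001]
ft_force: [0.9, -0.3, -0.4]
grip_width: 0.304
grip_force: 0.0
```

Emit:
jog_arm(increments=[{"tx": 0,"ty": 0,"tz": 0,"wx": 0,"wy": 0,"wz": 0,"gripper": 0},{"tx": 0,"ty": 0,"tz": 0,"wx": 0,"wy": 0,"wz": 0,"gripper": 0},{"tx": 0,"ty": 0,"tz": 0,"wx": 0,"wy": 0,"wz": 0,"gripper": 0},{"tx": 0,"ty": 0,"tz": 0,"wx": 0,"wy": 0,"wz": 0,"gripper": 0},{"tx": 0,"ty": 0,"tz": 0,"wx": 0,"wy": 0,"wz": 0,"gripper": 0}])

```text
time: 14.13
position: [0.5223, -0.0466, 0.0552]
tool_rot: [2.333, 2.103, -0.001]
ft_force: [0.7, -2.1, -0.8]
grip_width: 0.194
grip_force: 40.0
```

Emit:
jog_arm(increments=[{"tx": -3,"ty": 0,"tz": 0,"wx": 0,"wy": 0,"wz": 0,"gripper": 0},{"tx": -6,"ty": 0,"tz": 0,"wx": 0,"wy": 0,"wz": 0,"gripper": 0},{"tx": -9,"ty": 0,"tz": 0,"wx": 0,"wy": 0,"wz": 0,"gripper": 0},{"tx": -12,"ty": 0,"tz": 0,"wx": 0,"wy": 0,"wz": 0,"gripper": 0},{"tx": -15,"ty": 0,"tz": 0,"wx": 0,"wy": 0,"wz": 0,"gripper": 0}])

```text
time: 14.55
position: [0.5212, -0.0564, 0.0554]
tool_rot: [-2.327, -2.105, -0.007]
ft_force: [0.2, 8.1, -0.2]
grip_width: 0.194
grip_force: 40.0
```

Emit:
jog_arm(increments=[{"tx": -3,"ty": 0,"tz": 0,"wx": 0,"wy": 0,"wz": 0,"gripper": 0},{"tx": -6,"ty": 0,"tz": 0,"wx": 0,"wy": 0,"wz": 0,"gripper": 0},{"tx": -9,"ty": 0,"tz": 0,"wx": 0,"wy": 0,"wz": 0,"gripper": 0},{"tx": -12,"ty": 0,"tz": 0,"wx": 0,"wy": 0,"wz": 0,"gripper": 0},{"tx": -15,"ty": 0,"tz": 0,"wx": 0,"wy": 0,"wz": 0,"gripper": 0}])

```text
time: 14.97
position: [0.5197, -0.0712, 0.0554]
tool_rot: [-2.327, -2.105, -0.007]
ft_force: [1.6, 8.7, 0.1]
grip_width: 0.191
grip_force: 40.0
```

Emit:
jog_arm(increments=[{"tx": -1.5,"ty": 0,"tz": 0,"wx": 0,"wy": 0,"wz": 0,"gripper": 0},{"tx": -3,"ty": 0,"tz": 0,"wx": 0,"wy": 0,"wz": 0,"gripper": 0},{"tx": -4.5,"ty": 0,"tz": 0,"wx": 0,"wy": 0,"wz": 0,"gripper": 0},{"tx": -6,"ty": 0,"tz": 0,"wx": 0,"wy": 0,"wz": 0,"gripper": 0},{"tx": -7,"ty": 0,"tz": 0,"wx": 0,"wy": 0,"wz": 0,"gripper": 0}])

```text
time: 15.38
position: [0.519, -0.0782, 0.0554]
tool_rot: [-2.327, -2.105, -0.007]
ft_force: [1.0, 8.5, -0.2]
grip_width: 0.195
grip_force: 40.0
```

Emit:
jog_arm(increments=[{"tx": -1,"ty": 0,"tz": 0,"wx": 0,"wy": 0,"wz": 0,"gripper": 0},{"tx": -2,"ty": 0,"tz": 0,"wx": 0,"wy": 0,"wz": 0,"gripper": 0},{"tx": -3,"ty": 0,"tz": 0,"wx": 0,"wy": 0,"wz": 0,"gripper": 0},{"tx": -4,"ty": 0,"tz": 0,"wx": 0,"wy": 0,"wz": 0,"gripper": 0},{"tx": -5,"ty": 0,"tz": 0,"wx": 0,"wy": 0,"wz": 0,"gripper": 0}])

```text
time: 15.8
position: [0.5186, -0.083, 0.0554]
tool_rot: [-2.327, -2.105, -0.007]
ft_force: [0.7, 7.7, 0.8]
grip_width: 0.196
grip_force: 40.0
```

Emit:
jog_arm(increments=[{"tx": -0.8,"ty": 0,"tz": 0,"wx": 0,"wy": 0,"wz": 0,"gripper": 0},{"tx": -1.6,"ty": 0,"tz": 0,"wx": 0,"wy": 0,"wz": 0,"gripper": 0},{"tx": -2.4,"ty": 0,"tz": 0,"wx": 0,"wy": 0,"wz": 0,"gripper": 0},{"tx": -3.2,"ty": 0,"tz": 0,"wx": 0,"wy": 0,"wz": 0,"gripper": 0},{"tx": -4,"ty": 0,"tz": 0,"wx": 0,"wy": 0,"wz": 0,"gripper": 0}])

```text
time: 16.22
position: [0.5184, -0.0847, 0.0554]
tool_rot: [-2.325, -2.105, -0.01]
ft_force: [1.4, 13.1, 0.8]
grip_width: 0.196
grip_force: 40.0
```

Emit:
jog_arm(increments=[{"tx": -0.5,"ty": 0,"tz": 0,"wx": 0,"wy": 0,"wz": 0,"gripper": 0},{"tx": -1,"ty": 0,"tz": 0,"wx": 0,"wy": 0,"wz": 0,"gripper": 0},{"tx": -1.5,"ty": 0,"tz": 0,"wx": 0,"wy": 0,"wz": 0,"gripper": 0},{"tx": -2,"ty": 0,"tz": 0,"wx": 0,"wy": 0,"wz": 0,"gripper": 0},{"tx": -2,"ty": 0,"tz": 0,"wx": 0,"wy": 0,"wz": 0,"gripper": 0}])

```text
time: 16.63
position: [0.5183, -0.0852, 0.0554]
tool_rot: [-2.323, -2.105, -0.012]
ft_force: [1.1, 16.8, 0.7]
grip_width: 0.195
grip_force: 40.0
```

Emit:
jog_arm(increments=[{"tx": -0.5,"ty": 0,"tz": 0,"wx": 0,"wy": 0,"wz": 0,"gripper": 0},{"tx": -1,"ty": 0,"tz": 0,"wx": 0,"wy": 0,"wz": 0,"gripper": 0},{"tx": -1.5,"ty": 0,"tz": 0,"wx": 0,"wy": 0,"wz": 0,"gripper": 0},{"tx": -2,"ty": 0,"tz": 0,"wx": 0,"wy": 0,"wz": 0,"gripper": 0},{"tx": -2,"ty": 0,"tz": 0,"wx": 0,"wy": 0,"wz": 0,"gripper": 0}])

```text
time: 17.05
position: [0.5183, -0.0857, 0.0554]
tool_rot: [-2.321, -2.106, -0.014]
ft_force: [2.6, 18.7, 0.6]
grip_width: 0.194
grip_force: 40.0
```

Emit:
jog_arm(increments=[{"tx": 0,"ty": 0,"tz": 0,"wx": 0,"wy": 0,"wz": 0,"gripper": 0},{"tx": 0,"ty": 0,"tz": 0,"wx": 0,"wy": 0,"wz": 0,"gripper": 0},{"tx": 0,"ty": 0,"tz": 0,"wx": 0,"wy": 0,"wz": 0,"gripper": 0},{"tx": 0,"ty": 0,"tz": 0,"wx": 0,"wy": 0,"wz": 0,"gripper": 0},{"tx": 0,"ty": 0,"tz": 0,"wx": 0,"wy": 0,"wz": 0,"gripper": 0}])

```text
time: 17.47
position: [0.5183, -0.0858, 0.0554]
tool_rot: [-2.321, -2.106, -0.014]
ft_force: [1.2, 17.6, 1.0]
grip_width: 0.192
grip_force: 40.0
```

Emit:
jog_arm(increments=[{"tx": -0.5,"ty": 0,"tz": 0,"wx": 0,"wy": 0,"wz": 0,"gripper": 0},{"tx": -1,"ty": 0,"tz": 0,"wx": 0,"wy": 0,"wz": 0,"gripper": 0},{"tx": -1.5,"ty": 0,"tz": 0,"wx": 0,"wy": 0,"wz": 0,"gripper": 0},{"tx": -1.5,"ty": 0,"tz": 0,"wx": 0,"wy": 0,"wz": 0,"gripper": 0},{"tx": -1.5,"ty": 0,"tz": 0,"wx": 0,"wy": 0,"wz": 0,"gripper": 0}])

```text
time: 17.88
position: [0.5182, -0.0861, 0.0554]
tool_rot: [-2.32, -2.106, -0.016]
ft_force: [2.2, 20.0, 0.4]
grip_width: 0.194
grip_force: 40.0
```

Emit:
jog_arm(increments=[{"tx": 0,"ty": 0,"tz": 0,"wx": 0,"wy": 0,"wz": 0,"gripper": 0},{"tx": 0,"ty": 0,"tz": 0,"wx": 0,"wy": 0,"wz": 0,"gripper": 0},{"tx": 0,"ty": 0,"tz": 0,"wx": 0,"wy": 0,"wz": 0,"gripper": 0},{"tx": 0,"ty": 0,"tz": 0,"wx": 0,"wy": 0,"wz": 0,"gripper": 0},{"tx": 0,"ty": 0,"tz": 0,"wx": 0,"wy": 0,"wz": 0,"gripper": 0}])

```text
time: 18.3
position: [0.5182, -0.0861, 0.0554]
tool_rot: [-2.32, -2.106, -0.016]
ft_force: [2.7, 19.5, 1.5]
grip_width: 0.195
grip_force: 40.0
```

Held at a steady 19.5 N in all, of which about 8 N is drag, so roughly 11.5 N is on the stop. I ease the arm's push off before opening so it doesn't jump.

Emit:
jog_arm(increments=[{"tx": 1,"ty": 0,"tz": 0,"wx": 0,"wy": 0,"wz": 0,"gripper": 0},{"tx": 2,"ty": 0,"tz": 0,"wx": 0,"wy": 0,"wz": 0,"gripper": 0},{"tx": 3,"ty": 0,"tz": 0,"wx": 0,"wy": 0,"wz": 0,"gripper": 0},{"tx": 4,"ty": 0,"tz": 0,"wx": 0,"wy": 0,"wz": 0,"gripper": 0},{"tx": 4,"ty": 0,"tz": 0,"wx": 0,"wy": 0,"wz": 0,"gripper": 0}])

```text
time: 18.72
position: [0.5183, -0.086, 0.0554]
tool_rot: [-2.324, -2.106, -0.01]
ft_force: [0.8, 12.8, 1.3]
grip_width: 0.194
grip_force: 40.0
```

Emit:
jog_arm(increments=[{"tx": 1,"ty": 0,"tz": 0,"wx": 0,"wy": 0,"wz": 0,"gripper": 0},{"tx": 2,"ty": 0,"tz": 0,"wx": 0,"wy": 0,"wz": 0,"gripper": 0},{"tx": 3,"ty": 0,"tz": 0,"wx": 0,"wy": 0,"wz": 0,"gripper": 0},{"tx": 4,"ty": 0,"tz": 0,"wx": 0,"wy": 0,"wz": 0,"gripper": 0},{"tx": 4.5,"ty": 0,"tz": 0,"wx": 0,"wy": 0,"wz": 0,"gripper": 0}])

```text
time: 19.13
position: [0.5183, -0.0858, 0.0554]
tool_rot: [-2.329, -2.105, -0.004]
ft_force: [0.5, 5.4, 1.1]
grip_width: 0.193
grip_force: 40.0
```

Emit:
jog_arm(increments=[{"tx": 0,"ty": 0,"tz": 0,"wx": 0,"wy": 0,"wz": 0,"gripper": 0.2},{"tx": 0,"ty": 0,"tz": 0,"wx": 0,"wy": 0,"wz": 0,"gripper": 0.3},{"tx": 0,"ty": 0,"tz": 0,"wx": 0,"wy": 0,"wz": 0,"gripper": 0.6},{"tx": 0,"ty": 0,"tz": 0,"wx": 0,"wy": 0,"wz": 0,"gripper": 0.6},{"tx": 0,"ty": 0,"tz": 0,"wx": 0,"wy": 0,"wz": 0,"gripper": 0.6}])

```text
time: 19.55
position: [0.5177, -0.0895, 0.0552]
tool_rot: [2.334, 2.103, -0.001]
ft_force: [1.1, -1.3, 0.1]
grip_width: 0.421
grip_force: 0.0
```

Emit:
jog_arm(increments=[{"tx": 0,"ty": 0,"tz": 0,"wx": 0,"wy": 0,"wz": 0,"gripper": 0.6},{"tx": 0,"ty": 0,"tz": 0,"wx": 0,"wy": 0,"wz": 0,"gripper": 0.6},{"tx": 0,"ty": 0,"tz": 0,"wx": 0,"wy": 0,"wz": 0,"gripper": 0.6},{"tx": 0,"ty": 0,"tz": -4,"wx": 0,"wy": 0,"wz": 0,"gripper": 0.6},{"tx": 0,"ty": 0,"tz": -10,"wx": 0,"wy": 0,"wz": 0,"gripper": 0.6}])

```text
time: 19.97
position: [0.5174, -0.0887, 0.0651]
tool_rot: [-2.332, -2.104, 0.001]
ft_force: [0.2, 0.6, -0.9]
grip_width: 0.599
grip_force: 0.0
```

Emit:
jog_arm(increments=[{"tx": 0,"ty": 0,"tz": -20,"wx": 0,"wy": 0,"wz": 0,"gripper": 0.6},{"tx": 0,"ty": 0,"tz": -40,"wx": 0,"wy": 0,"wz": 0,"gripper": 0.6},{"tx": 0,"ty": 0,"tz": -60,"wx": 0,"wy": 0,"wz": 0,"gripper": 0.6},{"tx": 0,"ty": 0,"tz": -80,"wx": 0,"wy": 0,"wz": 0,"gripper": 0.6},{"tx": 0,"ty": 0,"tz": -90,"wx": 0,"wy": 0,"wz": 0,"gripper": 0.6}])

```text
time: 20.38
position: [0.5193, -0.0887, 0.1583]
tool_rot: [2.33, 2.102, 0.003]
ft_force: [1.0, -1.0, -0.0]
grip_width: 0.597
grip_force: 0.0
```

```bash
python3 - <<'E'
from h import *
np.set_printoptions(precision=4,suppress=True)
s=ctrl.get_state();p,r=tool();print(s["time"],p,s["ft_force"],s["grip_width"])
w=cam("wrist");d=np.array([-.1028,-.9947,0])
T=np.array([.5182,-.0861,.055])-.0125*d
print("pred tail top / cap front top px",proj(w,[T+[0,0,.009],T+.025*d+[0,0,.009]]))
cv2.imwrite("pics/w8.png",w["color"])
E
```

```text
20.3833 [ 0.5193 -0.0887  0.1583] [ 1.036  -0.9856 -0.0297] 0.5969914989863999
pred tail top / cap front top px [[319.2488 195.5007]
 [319.25   222.1956]]
```

View pics/w8.png

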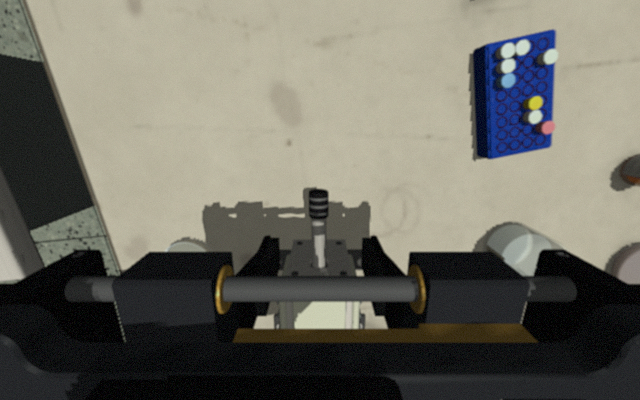

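The column sits straight in the bore, released, cap at wrist rows 190–217, column 318. The fingers are clear above it. One numeric check of the length left outside, then hand in.

```bash
python3 - <<'E'
from h import *
np.set_printoptions(precision=4,suppress=True)
d=np.array([-.1028,-.9947,0]);M=np.array([.5125,-.1465,.055])
for n,box in(("scene",(340,140,375,185)),("side",(345,160,378,192))):
  im=cam(n);c=im["color"][box[1]:box[3],box[0]:box[2]].max(2);m=(c<60).astype(np.uint8)
  k,l,st,ce=cv2.connectedComponentsWithStats(m)
  for i in range(1,k):
    if st[i,4]>15:print(n,st[i],ce[i]+[box[0],box[1]])
  for L in(50,60,70,75,80):print(L,proj(im,M-d*(L-12.5)/1000))
E
```

```text
scene [20  3  6  8 29] [362.9655 146.7241]
scene [21 12 10 12 54] [365.7407 158.1111]
50 [[369.8559 151.2919]]
60 [[368.0731 153.5243]]
70 [[366.2744 155.7767]]
75 [[365.369  156.9105]]
80 [[364.4595 158.0494]]
side [21 11  9  8 49] [369.6735 174.2857]
50 [[374.7898 169.9088]]
60 [[372.8536 171.0105]]
70 [[370.8973 172.1237]]
75 [[369.9115 172.6846]]
80 [[368.9206 173.2484]]
```

```bash
python3 -c "
from bench import ctrl
print(ctrl.close_job())"
```

```text
the job is handed in; nothing more can be done
None
```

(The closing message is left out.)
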